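# Fit the chopper's inner bowl and hold its bayonet lid short of the click

### The arm

A 7-joint arm with a two-finger parallel gripper is mounted at the origin on the work surface. World frame = base frame: x ahead of the robot, y to its left, z up, the work surface at z = 0. Lengths are in m, angles in rad, forces in N, time in s.
With the tool pointing down it reaches from about 0.4 to 0.925 m from the base axis. Payload 4.1 kg.
Tool frame: the origin (TCP) lies between the finger pads; the fingertips stand 19 mm ahead of it and the grasp point (between the pads) is the TCP (nose_length is the distance from the TCP to the fingertips, in m); x points along the fingers, y is the direction in which the jaws open and shut, and the axes are right-handed (so a half turn about x gives the same grasp; the last joint's range is limited). The gripper opens to 85 mm and grips with 20 to 120 N. Pads are 22 mm wide; open, the fingers measure 114 mm over their backs; the gripper's body (76 mm by 85 mm) begins 54 mm behind the grasp point. The pads swing forward as they close: fully open they stand 13 mm farther back than shut.
Start: joints at [1.18, 0.398, 0.045, 1.537, -0.019, 1.207, -0.051], TCP at [0.187, -0.623, 0.25] pointing down, gripper open.
Joint ranges: [-2.82, 2.82], [-0.49, 2.23], [-1.37, 1.46], [0, 2.46], [-1.36, 4.5], [0.23, 2], [-2.94, 2.94]. Speed limits (rad/s): [2.57, 2.57, 3.14, 3.14, 3.14, 3.14, 3.14].

### API

Orientations are given as a rotation vector (axis times angle).
In Python, from workcell import * gives the robot as it stands. The module is installed in compiled form; this text tells all that it offers.
- The arm moves only by the shell command python3 -m handwheel 'ROWS' [FORCE]. ROWS is JSON, a list of rows, each a list of 5 numbers: the shift along the tool's x, y, z in units of 75 cm (1.0 is 75 cm), then the turn about the tool's x in units of 60 degrees (1.0 is 60 degrees), then the opening, from -1 (shut) to 1 (fully open). A call has 1 to 12 rows; each row is the pose to reach, as a shift and turn from the pose commanded when the call began, along the tool's axes at that moment; what a row does not reach only later rows make up. A row lasts 1/10 s, in which the tool goes at most 50 mm and 8.59 degrees, less where a joint would pass 70% of its speed; a pose out of reach is approached as far as the arm can. A call with a number of a shift or a turn outside -1 to 1 is refused whole. A call with a gripper value outside its range is refused whole. The fingers move at their own pace and stop on an object; FORCE is the grip in N (left out, the last holds). Time passes only in rows, so rows that repeat a pose let the fingers close. It gives the time, the measured TCP pose, the force and the opening at its end, in the units of the state.
- observe(): the state, without advancing time (a new reading comes with each control period).
- get_image(name): name is "scene" or "side" or "wrist"; returns a dict with "color" (420x560x3 uint8, red, green, blue), "range_z" (420x560 float32, m along the optical axis (not along the pixel's ray), 0 where there is no reading), "K" (3x3 intrinsics, pixels), "R" (3x3) and "t" (3): a world point X has camera coordinates R X + t. Camera axes: x right, y down, z forward; pixel columns grow to the right and rows downward; lengths in m; the calibration is good to about 2 mm. A picture is of the moment at which its call begins.
- sign_off(): hands the job in, once; it reports no verdict.
The state is a dict: "t": time; "joint_positions": joint angles; "dq": joint speeds; "joint_torque": joint torques, N m; "tool_pos": TCP position; "orientation": TCP orientation; "contact_force": force on the tool from outside, world axes, zero at the start; "ft_torque": the same for the moment, N m; "finger_gap": finger opening in m.
Only numpy, scipy, OpenCV 4.12 (cv2) and the standard library are available. Lean on these libraries where they do the work, as an engineer would, in place of code of your own. Each camera call takes 0.05 s, during which the arm holds its last target.

### The job

Take the yellow inner bowl by its post and lower it gently into the chopper's work bowl so that it stands nested on the floor, and let go of it. Then drop the lid's lugs into the collar's slots at the orange marks until the lid lies flat, turn it clockwise until its pointers stand at the green half-way marks, never as far as the lock click that would start the blades, and finish while still gripping the lid, holding it there against its spring. Leave the other things on the table alone.

Things in the scene. Friction and masses are not known exactly. Their poses are not given: they have to be found in the camera images.
- chopper: Vegetable chopper, fixed: round white base (164 mm wide, 50 high), clear work bowl, white collar; 140 mm high. Origin: centre of its underside, z up. Work bowl inside: floor at height 55 mm, 95 mm wide there, 113 at height 110. Two slots in the collar's lip at +x and -x (orange marks). Green half-way marks 45 deg clockwise (from above) of them, red lock marks 90 deg.
- collar (a point): Centre of the collar's top (chopper's axis, height 140 mm, same axes). Collar 140 mm outside, 134 inside, marked flange to 156. Its inward lip (top 6 mm) leaves a 116 mm opening and has two slots 20 mm wide at +x and -x for the lugs.
- lid: Loose grey lid, 136 mm wide, 53 high, right way up. Origin: centre of underside, z up. Plug 110 mm wide, 13.5 high, lugs at its +x and -x (14 mm wide, bottom 6 mm, out to 64 mm); flange at 13.5-19 mm, orange pointer over each lug. Seated, the flange lies on the collar: origin 126.5 mm above the chopper's, x along chopper's x (either way round); it then turns clockwise only.
- lid_bar (a point): Middle of the lid's blue grip bar, on the axis 36 mm above the lid's origin (same axes). Bar 64 mm long along the lid's x, 18 mm wide along y, from 19 to 53 mm height. Lid mass 0.10 to 0.21 kg.
- inner_bowl: Loose yellow inner bowl, the work bowl's smaller twin: 90 mm wide at the foot, 108 at the rim, 56 high, wall 3 mm, inner floor at 4 mm; orange lifting post in the centre, 20 mm round, top at 66 mm. Origin: centre of its underside, z up. Nested home, its origin is 55 mm above the chopper's, 2 to 3 mm play all round. Mass 0.09 to 0.18 kg.
- catch (a joint): Sprung catch in the collar: two black teeth, pushed clockwise by the lid's lugs. 0 at rest, met after 0.08 rad of lid turn, then grows in rad with the turn: 0.70 with the lid at the half-way marks, lock click at 1.30. Its spring turns the lid back, 0.06 N m at first, 0.17 half-way; let go, the lid turns back.
- cup: Bystander, leave alone: blue ceramic cup, 72 mm wide, 85 mm high. Origin at its underside.
- jar: Bystander, leave alone: glass jar with red cap, 60 mm wide, 90 mm high. Origin at its underside.
- peeler: Bystander, leave alone: green vegetable peeler lying flat, about 135 mm long. Origin at its underside.
- spray: Bystander, leave alone: white spray bottle with green head, 195 mm high, 68 mm wide. Origin at its underside.
- spoon: Bystander, leave alone: wooden spoon lying flat. Origin at its underside.
- tumbler: Bystander, leave alone: green tumbler, 68 mm wide, 100 mm high. Origin at its underside.
- dish: Bystander, leave alone: white bowl, 130 mm wide, 40 mm high. Origin at its underside.
Things that resemble listed ones, but are neither listed nor needed, are in the scene too. Leave any pink or purple look-alike of the inner_bowl alone.

How it is judged:
On the way, in this order (a step that is already met when the one before it is completed fails the run):
1. the inner bowl stands nested on the work bowl's floor, let go (horizontal distance between inner_bowl and chopper below 0.008 m and z of inner_bowl in the frame of chopper below 0.06 m and angle between inner_bowl's own z axis and vertical below 0.08 rad and contact force between inner_bowl and the fingers below 0.1 N and linear speed of inner_bowl below 0.03 m/s), for 0.2 s.
2. the lid lies on the collar with its lugs through the slots, not yet turned (horizontal distance between lid and chopper below 0.008 m and z of lid in the frame of chopper between 0.122 and 0.1295 m and angle between lid's own z axis and vertical below 0.06 rad and angle between the x axis of lid and the x axis of chopper, either way round below 0.25 rad and value of joint catch below 0.25 rad), for 0.1 s.
At the end, for the whole second after the job is handed in: Inner bowl upright on the work bowl's floor, within 8 mm of its axis; lid level (3.4 deg) and home on the collar (3 mm), turned 45 deg clockwise from the slots, give or take 11, catch at 0.48 to 0.93 rad and pressing on the lugs; the robot still grips the lid (over 2 N) and keeps it still (horizontal distance between each of inner_bowl, lid and chopper below 0.008 m and z of inner_bowl in the frame of chopper below 0.06 m and angle between inner_bowl's own z axis and vertical below 0.08 rad and z of lid in the frame of chopper between 0.122 and 0.1295 m and angle between lid's own z axis and vertical below 0.06 rad and angle between the x axis of lid and the x axis of chopper, either way round between 0.585 and 0.985 rad and value of joint catch between 0.48 and 0.93 rad and contact force between lid and the fingers above 2 N and contact force between lid and catch above 0.3 N and angular speed of lid below 0.1 rad/s and contact force between inner_bowl and the fingers below 0.1 N); the arm keeps its last pose, push and grip.
It fails at once if the lid is turned as far as the lock click (value of joint catch above 1.3 rad).
It fails at once if the inner bowl is dropped into the work bowl (horizontal distance between inner_bowl and chopper below 0.05 m and z of inner_bowl in the frame of chopper below 0.14 m and linear speed of inner_bowl above 0.6 m/s).
It fails at once if one of the other things on the table is knocked over or moved by more than 30 mm (distance of any of cup, jar, peeler, spray, spoon, tumbler, dish from where it was at the start of the episode above 0.03 m or angle between any of cup, jar, peeler, spray, spoon, tumbler, dish's own z axis and vertical above 0.5 rad).
It also fails if it takes over 64 s, if anything falls off the work surface, if the arm or the gripper's body presses on something with over 40 N, if the wrist force passes 120 N, or if a joint passes its speed limit or range.

## Working session

There is one attempt and no reset: what is moved stays moved. The work goes in short steps, Python scripts to look and compute and a shell command to move; the robot and the scene stay as the last step left them, time stands still between calls to the robot, and variables do not carry over. Pictures are saved under pics/ and viewed, and the job is handed in when it is done.

```bash
mkdir -p pics
cat > h.py <<'E'
from workcell import *
import numpy as np, cv2
from scipy.spatial.transform import Rotation as Rot
def grab(n,tag):
    im=get_image(n); cv2.imwrite(f"pics/{tag}.png",im["color"][:,:,::-1]); np.savez(f"pics/{tag}.npz",**im); return im
def pts(im):
    z=im["range_z"];h,w=z.shape;K=im["K"]
    u,v=np.meshgrid(np.arange(w),np.arange(h))
    c=np.stack([(u-K[0,2])/K[0,0]*z,(v-K[1,2])/K[1,1]*z,z],-1)
    return (c-im["t"])@im["R"]
def proj(im,X):
    c=im["R"]@np.asarray(X,float)+im["t"];p=im["K"]@c;return p[:2]/p[2]
def ray(im,u,v,zp):
    d=im["R"].T@np.linalg.solve(im["K"],np.array([u,v,1.]));o=-im["R"].T@im["t"]
    return o+d*(zp-o[2])/d[2]
E
python3 - <<'E'
from h import *
s=observe()
for k,v in s.items(): print(k,np.round(v,4))
print(Rot.from_rotvec(s["orientation"]).as_matrix().round(3))
for n in("scene","side","wrist"): 
    im=grab(n,n+"0"); print(n,(-im["R"].T@im["t"]).round(3),im["R"][2].round(2))
E
```

```text
t 0.0
joint_positions [ 1.18    0.3992  0.045   1.5379 -0.0187  1.2069 -0.0507]
dq [ 0.0001 -0.0011 -0.0007 -0.0007 -0.0015  0.0001  0.0003]
joint_torque [-3.00000e-04 -4.75115e+01  1.36480e+00 -2.54216e+01  1.16000e-02
  9.50000e-03 -0.00000e+00]
tool_pos [ 0.1868 -0.622   0.2493]
orientation [ 2.065   0.3056 -2.0659]
contact_force [-0.3792 -0.3831  0.5966]
ft_torque [-0.0106 -0.0044 -0.0432]
finger_gap 0.0854
[[-0.001  0.288 -0.958]
 [ 0.002 -0.958 -0.288]
 [-1.    -0.002  0.   ]]
scene [ 1.548 -0.596  0.894] [-0.72  0.42 -0.55]
side [0.343 0.742 1.01 ] [ 0.12 -0.65 -0.75]
wrist [ 0.261 -0.601  0.373] [-0.29 -0.08 -0.95]
```

View pics/scene0.png

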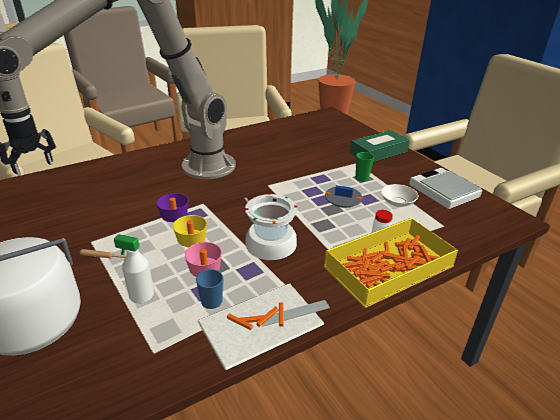

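View pics/side0.png

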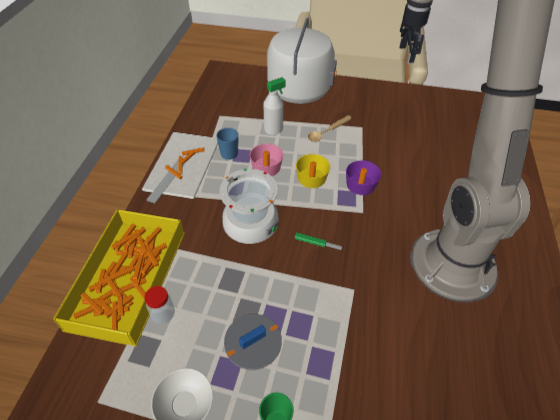

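View pics/wrist0.png

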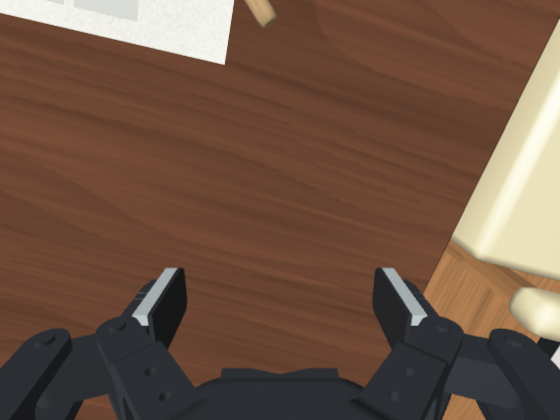

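Scene shows the yellow bowl at about (190,230), the chopper at (271,230) and the lid at (343,195). Side shows the bowl at (313,172), the chopper at (250,205) and the lid at (253,338). Pink and purple look-alikes flank the yellow bowl. Now I'll measure.

Run:
```python
from h import *
for n,box in(("scene",dict(y=(160,205,220,255),lid=(320,180,370,212),ch=(235,185,305,265))),("side",dict(y=(285,145,340,195),lid=(215,305,295,375),ch=(210,165,290,245)))):
    im=dict(np.load(f"pics/{n}0.npz")); P=pts(im); hsv=cv2.cvtColor(im["color"],cv2.COLOR_RGB2HSV)
    H,S,V=[hsv[...,i].astype(int) for i in range(3)]
    def rep(tag,b,m):
        mm=np.zeros_like(m);mm[b[1]:b[3],b[0]:b[2]]=1;m=m&mm&(im["range_z"]>0)
        p=P[m]
        if len(p)<3: print(n,tag,len(p));return
        lo,hi=np.percentile(p,[2,98],axis=0); vv,uu=np.nonzero(m)
        print(n,tag,len(p),"px",uu.mean().round(1),vv.mean().round(1),"lo",lo.round(3),"hi",hi.round(3),"med",np.median(p,0).round(3))
        return p
    sat=S>130
    rep("yellow",box["y"],(H>20)&(H<33)&sat)
    o=(H>=4)&(H<17)&(S>170)&(V>140)
    p=rep("post",box["y"],o)
    if p is not None:
        t=p[p[:,2]>p[:,2].max()-.004];print("  post top",t.mean(0).round(4),len(t))
    p=rep("bar",box["lid"],(H>100)&(H<122)&(S>130))
    t=p[p[:,2]>np.percentile(p[:,2],90)-.004];print("  bar top",t.mean(0).round(4),len(t))
    c=np.cov((t[:,:2]-t[:,:2].mean(0)).T);w,v=np.linalg.eigh(c);print("  dir",np.degrees(np.arctan2(v[1,1],v[0,1])))
    rep("ptr",box["lid"],o)
    for nm,m in(("orange",o),("green",(H>50)&(H<90)&(S>100)),("red",((H<4)|(H>172))&(S>120))):
        mm=np.zeros(m.shape,np.uint8);b=box["ch"];mm[b[1]:b[3],b[0]:b[2]]=1
        k,l,st,ce=cv2.connectedComponentsWithStats((m&(mm>0)).astype(np.uint8))
        for i in range(1,k):
            if st[i,4]>=3: print("  ch",nm,st[i,4],ce[i].round(1),np.median(P[(l==i)],0).round(3), "ray140",ray(im,*ce[i],.14).round(3))
    for nm in box:
        b=box[nm];s=4;cv2.imwrite(f"pics/{n}_{nm}.png",cv2.resize(im["color"][b[1]:b[3],b[0]:b[2],::-1],None,fx=6,fy=6,interpolation=cv2.INTER_CUBIC))
```

```text
scene yellow 752 px 189.9 229.8 lo [ 0.376 -0.294  0.003] hi [ 0.48  -0.195  0.057] med [ 0.413 -0.248  0.035]
scene post 100 px 192.2 231.4 lo [ 0.277 -0.269  0.028] hi [ 0.589 -0.235  0.068] med [ 0.436 -0.247  0.058]
  post top [ 0.5284 -0.2574  0.0663] 26
scene bar 166 px 343.7 191.1 lo [0.463 0.3   0.02 ] hi [0.51  0.345 0.055] med [0.486 0.323 0.04 ]
  bar top [0.4861 0.3244 0.0521] 50
  dir -138.83656374274895
scene ptr 16 px 343.5 195.0 lo [0.434 0.281 0.015] hi [0.53  0.373 0.022] med [0.483 0.326 0.019]
  ch orange 3 [268. 194.] [ 0.506 -0.006  0.138] ray140 [ 0.509 -0.005  0.14 ]
  ch orange 4 [273.5 221.5] [ 0.645 -0.064  0.139] ray140 [ 0.645 -0.064  0.14 ]
  ch green 3 [286. 197.] [0.55  0.036 0.139] ray140 [0.551 0.035 0.14 ]
  ch green 6 [254.5 218.5] [ 0.602 -0.104  0.137] ray140 [ 0.606 -0.105  0.14 ]
  ch red 5 [294.8 205.6] [0.604 0.034 0.138] ray140 [0.606 0.033 0.14 ]
  ch red 6 [246.  208.5] [ 0.545 -0.1    0.138] ray140 [ 0.547 -0.103  0.14 ]
side yellow 812 px 312.0 170.1 lo [ 0.381 -0.295  0.002] hi [ 0.475 -0.191  0.057] med [ 0.426 -0.264  0.032]
side post
[... 156 characters left out ...]
2.0 336.5 lo [0.457 0.305 0.023] hi [0.506 0.353 0.056] med [0.482 0.331 0.051]
  bar top [0.4826 0.3284 0.0531] 179
  dir -137.28040818305706
side ptr 49 px 249.6 341.3 lo [0.436 0.281 0.017] hi [0.532 0.373 0.022] med [0.52  0.361 0.019]
  ch orange 4 [265.5 165. ] [ 0.58  -0.255  0.017] ray140 [ 0.551 -0.132  0.14 ]
  ch orange 5 [270.8 201. ] [ 0.507 -0.002  0.141] ray140 [ 0.508 -0.003  0.14 ]
  ch green 8 [251.9 209.9] [0.549 0.036 0.139] ray140 [0.549 0.037 0.14 ]
  ch green 14 [273.4 228.3] [0.5   0.002 0.031] ray140 [0.482 0.084 0.14 ]
  ch red 5 [264.8 172.4] [ 0.548 -0.104  0.14 ] ray140 [ 0.546 -0.103  0.14 ]
  ch red 7 [230.3 206. ] [0.608 0.036 0.139] ray140 [0.607 0.035 0.14 ]
```

```bash
ls pics
```

```text
scene0.npz
scene0.png
scene_ch.png
scene_lid.png
scene_y.png
side0.npz
side0.png
side_ch.png
side_lid.png
side_y.png
wrist0.npz
wrist0.png
```

```bash
cat >> h.py <<'E'
def plan(x,y,z,turn=0.):
    s=observe();R=Rot.from_rotvec(s["orientation"]).as_matrix();p=np.array(s["tool_pos"])
    d=R.T@(np.array([x,y,z])-p)/.75
    print("units xyz",d.round(4),"turn",round(turn/60,3),"dist mm",(np.array([x,y,z])-p).round(4)*1000,"jaw deg",np.degrees(np.arctan2(R[1,1],R[0,1])).round(1))
def st():
    s=observe();R=Rot.from_rotvec(s["orientation"]).as_matrix()
    print("t",round(s["t"],2),"p",np.round(s["tool_pos"],4),"jaw",np.degrees(np.arctan2(R[1,1],R[0,1])).round(2),"xax",R[:,0].round(3),"gap",round(s["finger_gap"],4),"F",np.round(s["contact_force"],1),"M",np.round(s["ft_torque"],2),"q",np.round(s["joint_positions"],2))
E
python3 - <<'E'
from h import *
plan(.427,-.243,.25)
im=dict(np.load("pics/side0.npz"));P=pts(im)
for n,(u,v) in dict(spray=(277,83),cup=(228,137),jar=(157,297),tumbler=(276,402),dish=(183,390),peeler=(310,240)).items(): print(n,P[v,u].round(3))
E
```

```text
units xyz [-1.000e-04 -3.920e-01 -4.521e-01] turn 0.0 dist mm [240.1 379.1   0.5] jaw deg -73.3
spray [ 0.583 -0.453  0.196]
cup [ 0.722 -0.324  0.053]
jar [0.715 0.3   0.092]
tumbler [0.399 0.462 0.057]
dish [0.607 0.464 0.008]
peeler [0.394 0.006 0.01 ]
```

```bash
python3 -m handwheel '[[0,-0.392,-0.452,0,0.2],[0,-0.392,-0.452,0,0.2],[0,-0.392,-0.452,0,0.2],[0,-0.392,-0.452,0,0.2],[0,-0.392,-0.452,0,0.2],[0,-0.392,-0.452,0,0.2],[0,-0.392,-0.452,0,0.2],[0,-0.392,-0.452,0,0.2],[0,-0.392,-0.452,0,0.2],[0,-0.392,-0.452,0,0.2],[0,-0.392,-0.452,0,0.2],[0,-0.392,-0.452,0,0.2]]' 60; python3 -c "
from h import *
st();grab('wrist','w1')"
```

```text
t: 1.35
tool_pos: [0.4262, -0.2446, 0.2501]
orientation: [2.065, 0.301, -2.067]
contact_force: [0.1, -0.7, 0.9]
finger_gap: 0.0514
t 1.35 p [ 0.4262 -0.2446  0.2501] jaw -73.39 xax [-0.001 -0.    -1.   ] gap 0.0514 F [ 0.1 -0.7  0.9] M [-0.02  0.04 -0.02] q [ 0.65  0.12 -0.23  1.9   0.03  1.13 -0.88]
```

View pics/w1.png

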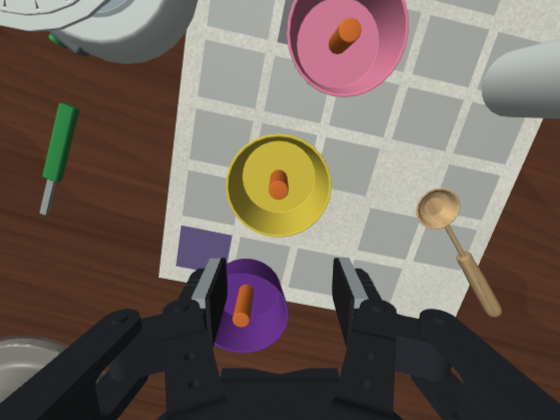

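The wrist picture shows the yellow bowl at (279,185) with its post top near (279,190), between the pink bowl at (348,40) and the purple one at (245,305). I'll refine it by rim ellipse and post.

Run:
```python
from h import *
im=dict(np.load("pics/w1.npz"));P=pts(im);hsv=cv2.cvtColor(im["color"],cv2.COLOR_RGB2HSV);H,S,V=[hsv[...,i].astype(int) for i in range(3)]
b=np.zeros(H.shape,bool);b[120:250,215:345]=1
y=((H>20)&(H<33)&(S>130)|(H<18)&(S>170))&b
c=max(cv2.findContours(y.astype(np.uint8),0,1)[0],key=cv2.contourArea);e=cv2.fitEllipse(cv2.convexHull(c));print(e)
# rim from depth
r=P[y&(P[...,2]>.053)&(P[...,2]<.06)]
r=r[np.hypot(r[:,0]-.427,r[:,1]+.244)>.035]
A=np.c_[2*r[:,:2],np.ones(len(r))];s=np.linalg.lstsq(A,(r[:,:2]**2).sum(1),rcond=None)[0];print("rim",s[:2],np.sqrt(s[2]+s[0]**2+s[1]**2),r[:,2].mean(),len(r))
o=(H<18)&(S>170)&b;p=P[o];t=p[p[:,2]>.063];print("post top",t.mean(0),(t.max(0)+t.min(0))/2,len(t),t.max(0)-t.min(0))
print("rim ell ray",ray(im,*e[0],.056))
# triangulate: post top centre in wrist & side views
vv,uu=np.nonzero(o&(P[...,2]>.063));print(uu.mean(),vv.mean())
plan(.427,-.2445,.056)
```

```text
((278.04193115234375, 184.97572326660156), (102.26988220214844, 104.78545379638672), 91.49537658691406)
rim [ 0.42753938 -0.24427789] 0.05158840988589284 0.05572644686569433 991
post top [ 0.42799541 -0.24410449  0.06600204] [ 0.42759218 -0.24407115  0.06603068] 282 [0.01871315 0.01833147 0.00579085]
rim ell ray [ 0.43005925 -0.24339719  0.056     ]
278.09929078014187 189.42198581560282
units xyz [ 2.588e-01 -2.000e-04 -1.600e-03] turn 0.0 dist mm [   1.     0.5 -194.1] jaw deg -73.4
```

```bash
python3 -m handwheel '[[0.05,0,-0.002,0,0.2],[0.1,0,-0.002,0,0.2],[0.15,0,-0.002,0,0.2],[0.19,0,-0.002,0,0.2],[0.22,0,-0.002,0,0.2],[0.245,0,-0.002,0,0.2],[0.264,0,-0.002,0,0.2],[0.264,0,-0.002,0,0.2],[0.264,0,-0.002,0,0.2]]'; python3 -c "
from h import *
st();grab('wrist','w2');grab('scene','s2')"
```

```text
t: 2.3
tool_pos: [0.428, -0.2441, 0.0524]
orientation: [2.065, 0.301, -2.066]
contact_force: [-0.1, -0.0, 0.2]
finger_gap: 0.0515
t 2.3 p [ 0.428  -0.2441  0.0524] jaw -73.4 xax [-0. -0. -1.] gap 0.0515 F [-0.1 -0.   0.2] M [-0.    0.01  0.02] q [ 0.61  0.38 -0.21  2.08  0.12  0.69 -0.96]
```

View pics/w2.png

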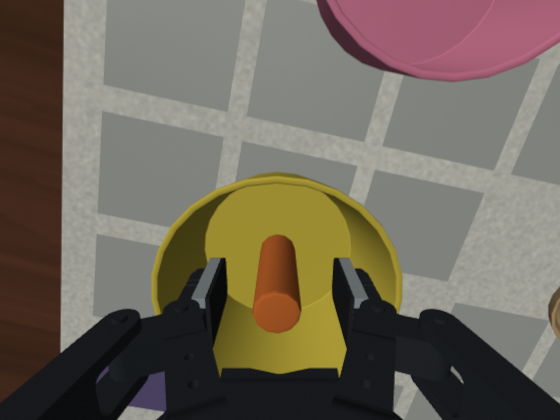

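The post top at (277,312) stands midway between the fingers at (213,285) and (347,285). Close and lift.

```bash
python3 -m handwheel '[[0,0,0,0,-1],[0,0,0,0,-1],[0,0,0,0,-1],[0,0,0,0,-1],[0,0,0,0,-1],[0,0,0,0,-1],[-0.01,0,0,0,-1],[-0.03,0,0,0,-1]]' 60; python3 -m handwheel '[[-0.04,0,0,0,-1],[-0.09,0,0,0,-1],[-0.14,0,0,0,-1],[-0.19,0,0,0,-1],[-0.23,0,0,0,-1],[-0.26,0,0,0,-1],[-0.26,0,0,0,-1]]'
python3 - <<'E'
from h import *
st();im=grab('wrist','w3');grab('scene','s3');grab('side','d3')
plan(.5767,-.0345,.255)
E
```

```text
t: 3.2
tool_pos: [0.4273, -0.2423, 0.0742]
orientation: [2.063, 0.306, -2.068]
contact_force: [-0.9, -0.2, -0.7]
finger_gap: 0.0184
t: 3.9
tool_pos: [0.4302, -0.2436, 0.2732]
orientation: [2.069, 0.299, -2.057]
contact_force: [0.1, -0.3, -1.2]
finger_gap: 0.0187
t 3.9 p [ 0.4302 -0.2436  0.2732] jaw -73.27 xax [ 0.006 -0.003 -1.   ] gap 0.0187 F [ 0.1 -0.3 -1.2] M [ 0.   -0.06  0.03] q [ 0.65  0.1  -0.24  1.87  0.03  1.17 -0.88]
units xyz [ 0.0179 -0.2084 -0.2703] turn 0.0 dist mm [149.1 208.  -13.5] jaw deg -73.3
```

View pics/d3.png

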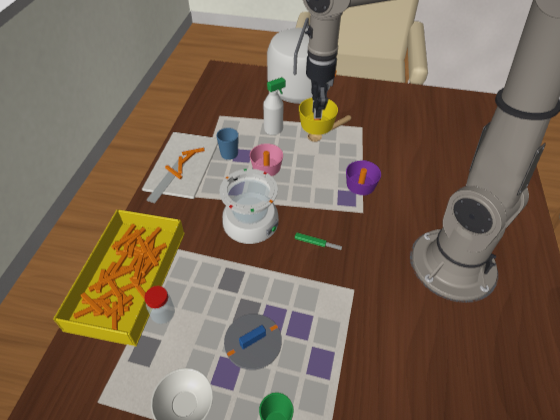

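```bash
python3 -m handwheel '[[0,-0.03,-0.04,0,-1],[0,-0.06,-0.08,0,-1],[0,-0.1,-0.13,0,-1],[0,-0.14,-0.18,0,-1],[0,-0.17,-0.22,0,-1],[0,-0.195,-0.253,0,-1],[0,-0.208,-0.27,0,-1],[0,-0.208,-0.27,0,-1],[0,-0.208,-0.27,0,-1],[0,-0.208,-0.27,0,-1]]'
python3 - <<'E'
from h import *
st();grab('wrist','w4')
plan(.5767,-.0345,.2)
for n in("scene","side"):
    im=grab(n,n+"4");P=pts(im);hsv=cv2.cvtColor(im["color"],cv2.COLOR_RGB2HSV);H,S,V=[hsv[...,i].astype(int) for i in range(3)]
    m=(H>20)&(H<33)&(S>130)&(im["range_z"]>0)&(P[...,2]>.18)
    r=P[m];print(n,len(r),np.percentile(r,[2,98],axis=0).round(3))
    zt=np.percentile(r[:,2],98);r=r[(r[:,2]>zt-.006)]
    A=np.c_[2*r[:,:2],np.ones(len(r))];s=np.linalg.lstsq(A,(r[:,:2]**2).sum(1),rcond=None)[0];print("rim",s[:2],np.sqrt(s[2]+s[0]**2+s[1]**2),r[:,2].mean(),len(r))
    o=(H<17)&(S>170)
E
cd pics; python3 -c "
import cv2,numpy as np
a=cv2.imread('scene4.png')[130:280,180:360];b=cv2.imread('side4.png')[60:260,180:360]
a=cv2.resize(a,None,fx=2.2,fy=2.2);b=cv2.resize(b,None,fx=2.2,fy=2.2);o=np.zeros((440,800,3),np.uint8);o[:a.shape[0],:a.shape[1]]=a;o[:b.shape[0],400:400+b.shape[1]]=b;cv2.imwrite('c4.png',o)"
```

```text
t: 5.05
tool_pos: [0.5765, -0.0379, 0.2693]
orientation: [2.064, 0.299, -2.068]
contact_force: [0.3, 0.7, -1.6]
finger_gap: 0.0187
t 5.05 p [ 0.5765 -0.0379  0.2693] jaw -73.47 xax [-0.002 -0.002 -1.   ] gap 0.0187 F [ 0.3  0.7 -1.6] M [-0.02  0.04  0.03] q [ 0.32  0.28 -0.4   1.68  0.12  1.21 -1.39]
units xyz [ 0.0927 -0.0042 -0.0014] turn 0.0 dist mm [  0.    3.2 -69.6] jaw deg -73.5
scene 764 [[ 0.527 -0.09   0.219]
 [ 0.627  0.011  0.273]]
rim [ 0.57688066 -0.04046493] 0.0498880833280055 0.27145362375487364 124
side 1135 [[ 0.526 -0.086  0.219]
 [ 0.624  0.014  0.275]]
rim [ 0.57454215 -0.03797149] 0.050523920191482385 0.27696779220860596 173
```

View pics/c4.png

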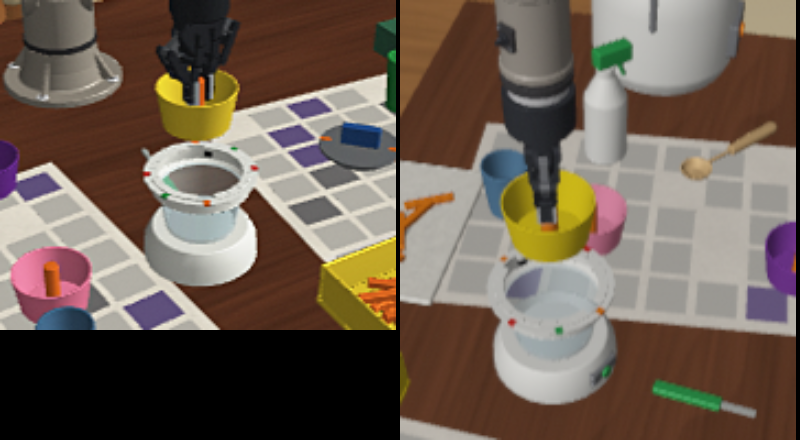

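View pics/w4.png

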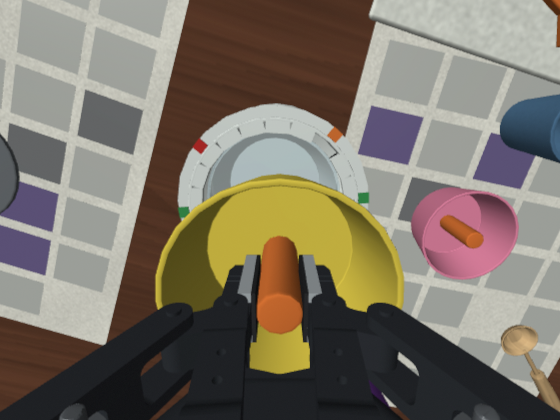

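```bash
python3 -m handwheel '[[0.01,-0.004,-0.001,0,-1],[0.03,-0.004,-0.001,0,-1],[0.05,-0.004,-0.001,0,-1],[0.07,-0.004,-0.001,0,-1],[0.09,-0.004,-0.001,0,-1],[0.105,-0.004,-0.001,0,-1],[0.115,-0.004,-0.001,0,-1],[0.12,-0.004,-0.001,0,-1],[0.12,-0.004,-0.001,0,-1]]'
python3 - <<'E'
from h import *
st();plan(.5767,-.0345,.1075)
for n in("scene","side"):
    im=grab(n,n+"5");P=pts(im);hsv=cv2.cvtColor(im["color"],cv2.COLOR_RGB2HSV);H,S,V=[hsv[...,i].astype(int) for i in range(3)]
    m=(H>20)&(H<33)&(S>130)&(im["range_z"]>0)&(P[...,2]>.13)
    r=P[m];print(n,len(r),np.percentile(r,[1,99],axis=0).round(3))
    # collar: white points at height .135-.145
    w=P[(S<60)&(P[...,2]>.137)&(P[...,2]<.143)&(np.hypot(P[...,0]-.577,P[...,1]+.034)<.09)&(np.hypot(P[...,0]-.577,P[...,1]+.034)>.055)]
    print("collar",len(w),np.percentile(w[:,:2],[1,99],axis=0).round(4))
E
```

```text
t: 6.1
tool_pos: [0.5774, -0.0322, 0.1794]
orientation: [2.064, 0.304, -2.065]
contact_force: [0.7, -0.2, -1.9]
finger_gap: 0.0182
t 6.1 p [ 0.5774 -0.0322  0.1794] jaw -73.28 xax [-0. -0. -1.] gap 0.0182 F [ 0.7 -0.2 -1.9] M [-0.01  0.01 -0.03] q [ 0.3   0.36 -0.4   1.78  0.16  1.03 -1.43]
units xyz [0.0959 0.0026 0.0017] turn 0.0 dist mm [ -0.7  -2.3 -71.9] jaw deg -73.3
scene 658 [[ 0.527 -0.086  0.131]
 [ 0.63   0.017  0.191]]
collar 314 [[ 0.5162 -0.1088]
 [ 0.6554  0.0413]]
side 931 [[ 0.526 -0.083  0.13 ]
 [ 0.626  0.021  0.226]]
collar 513 [[ 0.5009 -0.0894]
 [ 0.6521  0.044 ]]
```

```bash
python3 -m handwheel '[[0.0,0.0025,0.0015,0,-1],[0.01,0.0025,0.0015,0,-1],[0.025,0.0025,0.0015,0,-1],[0.04,0.0025,0.0015,0,-1],[0.055,0.0025,0.0015,0,-1],[0.065,0.0025,0.0015,0,-1],[0.075,0.0025,0.0015,0,-1],[0.082,0.0025,0.0015,0,-1],[0.086,0.0025,0.0015,0,-1],[0.088,0.0025,0.0015,0,-1],[0.088,0.0025,0.0015,0,-1]]'
python3 - <<'E'
from h import *
st();plan(.5767,-.0345,.1075);grab('wrist','w6')
E
```

```text
t: 7.3
tool_pos: [0.5776, -0.0335, 0.1141]
orientation: [2.066, 0.305, -2.063]
contact_force: [1.7, 3.1, -2.1]
finger_gap: 0.0183
t 7.3 p [ 0.5776 -0.0335  0.1141] jaw -73.24 xax [ 0.002  0.001 -1.   ] gap 0.0183 F [ 1.7  3.1 -2.1] M [ 0.65 -0.33  0.  ] q [ 0.29  0.43 -0.38  1.84  0.2   0.91 -1.46]
units xyz [0.0089 0.0009 0.0016] turn 0.0 dist mm [-0.9 -1.  -6.6] jaw deg -73.2
```

View pics/w6.png

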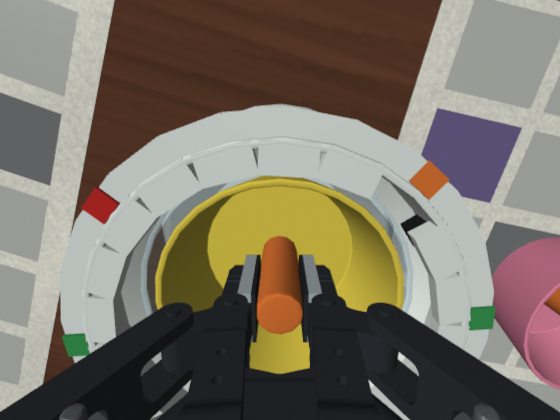

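Run:
```python
from h import *
im=dict(np.load("pics/w6.npz"));P=pts(im)
pp=[]
for u,v in((430,180),(100,205),(482,318),(75,345)):
    print(ray(im,u,v,.14).round(4),P[v,u].round(4));pp.append(ray(im,u,v,.14)[:2])
pp=np.array(pp);A=np.c_[2*pp,np.ones(4)];s=np.linalg.lstsq(A,(pp**2).sum(1),rcond=None)[0];print(s[:2],np.sqrt(s[2]+s[0]**2+s[1]**2))
hsv=cv2.cvtColor(im["color"],cv2.COLOR_RGB2HSV);H,S,V=[hsv[...,i].astype(int) for i in range(3)]
m=((P[...,2]>.138)&(P[...,2]<.142)&(S<40)).astype(np.uint8)
vv,uu=np.nonzero(m);q=P[m>0][:,:2];print(len(q))
# outer-edge circle: farthest per angle bin, iterated
c=s[:2].copy()
for _ in range(10):
    d=q-c;a=np.arctan2(d[:,1],d[:,0]);r=np.hypot(*d.T);b=(a/np.radians(5)).round()
    e=np.array([q[b==k][np.argmax(r[b==k])] for k in np.unique(b) if (b==k).sum()>5])
    A=np.c_[2*e,np.ones(len(e))];s=np.linalg.lstsq(A,(e**2).sum(1),rcond=None)[0]
    rr=np.hypot(*(e-s[:2]).T)-np.sqrt(s[2]+s[:2]@s[:2]);k=abs(rr)<.003
    A=A[k];s=np.linalg.lstsq(A,(e[k]**2).sum(1),rcond=None)[0];c=s[:2]
print("outer",c,np.sqrt(s[2]+c@c),k.sum())
y=(H>20)&(H<33)&(S>130);r=P[y&(P[...,2]>P[y][:,2].max()-.006)];r=r[np.hypot(*(r[:,:2]-c).T)>.04]
A=np.c_[2*r[:,:2],np.ones(len(r))];s=np.linalg.lstsq(A,(r[:,:2]**2).sum(1),rcond=None)[0];print("bowl rim",s[:2],np.sqrt(s[2]+s[:2]@s[:2]),r[:,2].mean())
```

```text
[ 0.6454 -0.063   0.14  ] [ 0.6453 -0.0637  0.1386]
[0.6077 0.034  0.14  ] [0.6081 0.0336 0.1408]
[ 0.6048 -0.1019  0.14  ] [ 0.6046 -0.1023  0.1395]
[0.5512 0.0358 0.14  ] [0.5509 0.0359 0.1398]
[ 0.57756839 -0.03332304] 0.07387568108536019
30076
outer [ 0.58165855 -0.03240261] 0.07452534472354301 30
bowl rim [ 0.2051976  -0.00386115] 0.4466859010894505 0.23797354412059504
```

Run:
```python
from h import *
im=dict(np.load("pics/w6.npz"));P=pts(im);c=np.array([.5776,-.0333])
hsv=cv2.cvtColor(im["color"],cv2.COLOR_RGB2HSV);H,S,V=[hsv[...,i].astype(int) for i in range(3)]
y=(H>20)&(H<33)&(S>130);R=np.hypot(*(P[...,:2]-c).transpose(2,0,1))
yy=P[y&(R>.03)&(R<.08)];print(np.histogram(yy[:,2],20))
for lo,hi in((.114,.117),(.117,.121)):
    r=yy[(yy[:,2]>lo)&(yy[:,2]<hi)]
    if len(r)<30: continue
    A=np.c_[2*r[:,:2],np.ones(len(r))];s=np.linalg.lstsq(A,(r[:,:2]**2).sum(1),rcond=None)[0];print("bowl rim",s[:2],np.sqrt(s[2]+s[:2]@s[:2]),r[:,2].mean(),len(r))
    d=r[:,:2]-s[:2];print(np.c_[d,np.ones(len(d))].shape,"tilt",np.linalg.lstsq(np.c_[d,np.ones(len(d))],r[:,2],rcond=None)[0])
# work-bowl inner wall top edge: non-yellow points just outside
w=P[(~y)&(R<.064)&(R>.045)&(P[...,2]>.08)&(P[...,2]<.136)];print(len(w),np.histogram(w[:,2],10))
```

```text
(array([ 105, 5587, 1538, 2210, 2472, 2031, 3913,    1,    0,    3,    0,
          0,    0,    0,    0,    0,    0,    0,    0,   90]), array([0.05472733, 0.06388965, 0.07305196, 0.08221427, 0.09137658,
       0.10053889, 0.1097012 , 0.11886351, 0.12802582, 0.13718813,
       0.14635044, 0.15551275, 0.16467506, 0.17383737, 0.18299968,
       0.19216199, 0.2013243 , 0.21048661, 0.21964892, 0.22881123,
       0.23797354]))
bowl rim [ 0.57735851 -0.0346986 ] 0.05107802450503438 0.116219351770856 1838
(1838, 3) tilt [0.01152367 0.00304773 0.11587232]
bowl rim [ 0.57683568 -0.03486469] 0.05176533697008032 0.1174679538898662 1383
(1383, 3) tilt [0.00162024 0.00101197 0.11740416]
6660 (array([  79,  117,  177,  257,  469, 3264, 1641,   18,  147,  491]), array([0.08007609, 0.08566816, 0.09126024, 0.09685231, 0.10244438,
       0.10803646, 0.11362853, 0.1192206 , 0.12481268, 0.13040475,
       0.13599683]))
```

```bash
python3 -m handwheel '[[-0.001,-0.002,-0.0015,0,-1],[0,-0.002,-0.0015,0,-1],[0.003,-0.002,-0.0015,0,-1],[0.005,-0.002,-0.0015,0,-1],[0.007,-0.002,-0.0015,0,-1],[0.0085,-0.002,-0.0015,0,-1],[0.0085,-0.002,-0.0015,0,-1]]'
python3 - <<'E'
from h import *
st()
E
```

```text
t: 8.05
tool_pos: [0.5779, -0.0325, 0.1082]
orientation: [2.065, 0.303, -2.064]
contact_force: [-1.1, -0.1, 4.7]
finger_gap: 0.0182
t 8.05 p [ 0.5779 -0.0325  0.1082] jaw -73.27 xax [ 0.001 -0.    -1.   ] gap 0.0182 F [-1.1 -0.1  4.7] M [ 0.28  0.09 -0.03] q [ 0.28  0.44 -0.38  1.84  0.2   0.9  -1.47]
```

Bowl stands on the floor: 4.7 N up, bottom height about 55.5 mm. Release.

```bash
python3 -m handwheel '[[0,0,0,0,-0.3],[0,0,0,0,0.1],[0,0,0,0,0.1],[0,0,0,0,0.1],[0,0,0,0,0.1],[0,0,0,0,0.1]]'; python3 -m handwheel '[[-0.01,0,0,0,0.1],[-0.03,0,0,0,0.1],[-0.07,0,0,0,0.1],[-0.12,0,0,0,0.1],[-0.17,0,0,0,0.1],[-0.21,0,0,0,0.1],[-0.23,0,0,0,0.1],[-0.23,0,0,0,0.1]]'
python3 - <<'E'
from h import *
st();im=grab("wrist","w7");P=pts(im);c=np.array([.5776,-.0333])
hsv=cv2.cvtColor(im["color"],cv2.COLOR_RGB2HSV);H,S,V=[hsv[...,i].astype(int) for i in range(3)]
y=(H>20)&(H<33)&(S>130);R=np.hypot(*(P[...,:2]-c).transpose(2,0,1))
r=P[y&(R>.045)&(R<.06)&(P[...,2]>.107)&(P[...,2]<.116)]
A=np.c_[2*r[:,:2],np.ones(len(r))];s=np.linalg.lstsq(A,(r[:,:2]**2).sum(1),rcond=None)[0];print("bowl rim",s[:2],np.sqrt(s[2]+s[:2]@s[:2]),np.median(r[:,2]),len(r))
for nm,m in(("orange",(H>=4)&(H<17)&(S>150)),("green",(H>50)&(H<90)&(S>100)),("red",((H<4)|(H>172))&(S>120))):
    k,l,stt,ce=cv2.connectedComponentsWithStats((m&(R>.05)&(R<.09)&(P[...,2]>.13)).astype(np.uint8))
    for i in range(1,k):
        if stt[i,4]>40: print(nm,stt[i,4],ce[i].round(1),P[l==i].mean(0).round(4),ray(im,*ce[i],.14).round(4))
p=P[(H<17)&(S>170)&(R<.03)];print("post",np.percentile(p,[1,50,99],axis=0).round(4))
E
```

```text
t: 8.65
tool_pos: [0.5775, -0.0327, 0.1073]
orientation: [2.064, 0.303, -2.065]
contact_force: [-0.1, 0.9, -0.7]
finger_gap: 0.0466
t: 9.45
tool_pos: [0.5789, -0.0324, 0.283]
orientation: [2.07, 0.302, -2.058]
contact_force: [-0.4, 0.3, -0.9]
finger_gap: 0.0471
t 9.45 p [ 0.5789 -0.0324  0.283 ] jaw -73.28 xax [ 0.006 -0.001 -1.   ] gap 0.0471 F [-0.4  0.3 -0.9] M [ 0.03 -0.02 -0.02] q [ 0.32  0.27 -0.41  1.66  0.11  1.23 -1.4 ]
bowl rim [ 0.57669908 -0.03394126] 0.05148764919235097 0.11076369364581062 1243
orange 104 [337.1 139.4] [ 0.6452 -0.0633  0.1394] [ 0.6452 -0.0631  0.14  ]
green 92 [363.5 199.2] [ 0.6041 -0.1022  0.1393] [ 0.6042 -0.102   0.14  ]
green 83 [193.5 212.3] [0.5503 0.0357 0.1394] [0.5505 0.0356 0.14  ]
red 102 [209.7 149.9] [0.607  0.0344 0.1394] [0.6071 0.0343 0.14  ]
post [[ 0.5683 -0.0421  0.0646]
 [ 0.5807 -0.0326  0.1204]
 [ 0.5863 -0.0246  0.1225]]
```

View pics/w7.png

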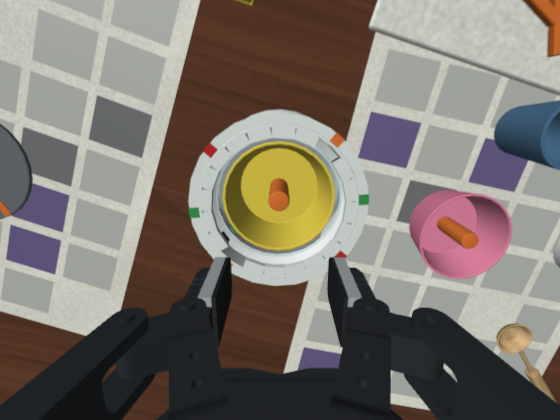

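Picture: bowl nested at (278,195), concentric with the collar, rim height 111 mm and offset under 1 mm. Next the lid.

```bash
python3 -m handwheel '[[0.04,-0.495,-0.0165,-0.44,0.6],[0.04,-0.495,-0.0165,-0.44,0.6],[0.04,-0.495,-0.0165,-0.44,0.6],[0.04,-0.495,-0.0165,-0.44,0.6],[0.04,-0.495,-0.0165,-0.44,0.6],[0.04,-0.495,-0.0165,-0.44,0.6],[0.04,-0.495,-0.0165,-0.44,0.6],[0.04,-0.495,-0.0165,-0.44,0.6],[0.04,-0.495,-0.0165,-0.44,0.6],[0.04,-0.495,-0.0165,-0.44,0.6],[0.04,-0.495,-0.0165,-0.44,0.6],[0.04,-0.495,-0.0165,-0.44,0.6]]'
python3 - <<'E'
from h import *
st();im=grab("wrist","w8");P=pts(im);c=np.array([.484,.327])
hsv=cv2.cvtColor(im["color"],cv2.COLOR_RGB2HSV);H,S,V=[hsv[...,i].astype(int) for i in range(3)]
R=np.hypot(*(P[...,:2]-c).transpose(2,0,1))
b=(H>95)&(H<125)&(S>130)&(R<.06)
r=P[b&(P[...,2]>.049)];mm=cv2.minAreaRect(r[:,:2].astype(np.float32)*1000);print("bar top",mm,np.median(r[:,2]),len(r))
o=(H>=4)&(H<17)&(S>150)&(R>.03)&(R<.085);k,l,stt,ce=cv2.connectedComponentsWithStats(o.astype(np.uint8));q=[]
for i in range(1,k):
    if stt[i,4]>30: print("ptr",stt[i,4],ce[i].round(1),P[l==i].mean(0).round(4));q.append(P[l==i].mean(0))
if len(q)==2: d=q[0]-q[1];print("mid",(q[0]+q[1])/2,np.degrees(np.arctan2(d[1],d[0])))
E
```

```text
t: 10.7
tool_pos: [0.4833, 0.3245, 0.2493]
orientation: [1.782, 0.7, -1.784]
contact_force: [-0.7, -0.4, -0.1]
finger_gap: 0.0683
t 10.7 p [0.4833 0.3245 0.2493] jaw -47.05 xax [-0.001 -0.001 -1.   ] gap 0.0683 F [-0.7 -0.4 -0.1] M [-0.06 -0.01  0.  ] q [-0.14  0.33 -0.66  1.69  0.22  1.19 -1.67]
bar top ((483.16802978515625, 327.25213623046875), (62.324485778808594, 17.063758850097656), 43.643760681152344) 0.05304112525474916 974
ptr 135 [275.5 126.1] [0.5252 0.3669 0.0227]
ptr 107 [276.6 228.3] [0.4409 0.2871 0.0201]
mid [0.48303329 0.32700058 0.02140931] 43.42377498553364
```

View pics/w8.png

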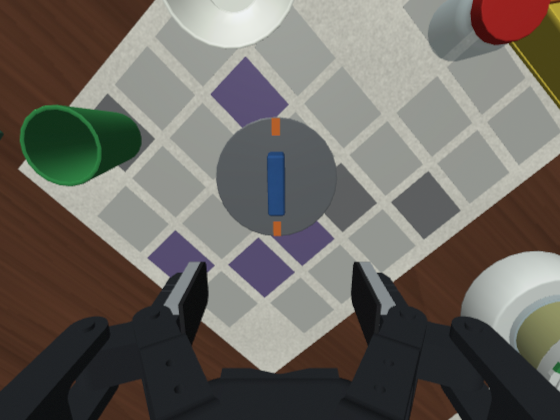

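Picture: lid at (276,177), bar upright in the image, pointers at (276,126) and (277,228). Centre is (0.483,0.327), yaw 43.5°.

```bash
python3 -m handwheel '[[0.05,-0.003,-0.002,-0.009,0.3],[0.1,-0.003,-0.002,-0.009,0.3],[0.15,-0.003,-0.002,-0.009,0.3],[0.19,-0.003,-0.002,-0.009,0.3],[0.225,-0.003,-0.002,-0.009,0.3],[0.25,-0.003,-0.002,-0.009,0.3],[0.265,-0.003,-0.002,-0.009,0.3],[0.275,-0.003,-0.002,-0.009,0.3],[0.275,-0.003,-0.002,-0.009,0.3]]'; python3 -c "
from h import *
st();grab('wrist','w9')"
```

```text
t: 11.65
tool_pos: [0.4822, 0.3286, 0.0432]
orientation: [1.775, 0.71, -1.776]
contact_force: [0.0, 0.3, 0.1]
finger_gap: 0.0554
t 11.65 p [0.4822 0.3286 0.0432] jaw -46.37 xax [-0.001 -0.001 -1.   ] gap 0.0554 F [0.  0.3 0.1] M [-0.04 -0.02  0.03] q [-0.24  0.57 -0.56  1.87  0.41  0.82 -1.82]
```

View pics/w9.png

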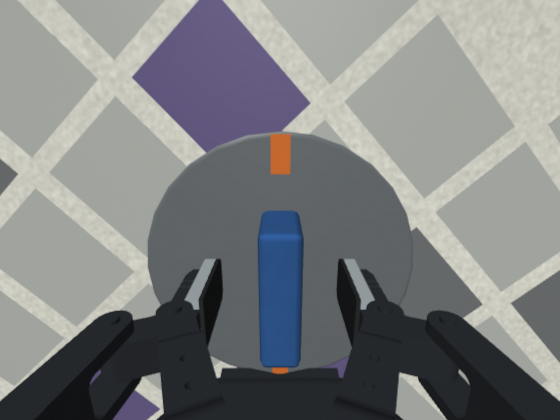

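Bar at (280,290) is centred between the pads at (208,290) and (350,290). Grip and lift.

```bash
python3 -m handwheel '[[0,0,0,0,-1],[0,0,0,0,-1],[0,0,0,0,-1],[0,0,0,0,-1],[0,0,0,0,-1],[0,0,0,0,-1],[0,0,0,0,-1],[-0.01,0,0,0,-1],[-0.03,0,0,0,-1]]' 80; python3 -m handwheel '[[-0.04,0,0,0,-1],[-0.09,0,0,0,-1],[-0.14,0,0,0,-1],[-0.19,0,0,0,-1],[-0.23,0,0,0,-1],[-0.25,0,0,0,-1],[-0.25,0,0,0,-1]]'; python3 -c "
from h import *
st();grab('wrist','w10');plan(.5774,-.0332,.25)"
```

```text
t: 12.6
tool_pos: [0.4809, 0.3281, 0.0654]
orientation: [1.771, 0.71, -1.778]
contact_force: [-0.1, 0.7, -1.0]
finger_gap: 0.0164
t: 13.3
tool_pos: [0.4828, 0.3301, 0.2561]
orientation: [1.78, 0.712, -1.771]
contact_force: [0.4, 0.4, -1.7]
finger_gap: 0.017
t 13.3 p [0.4828 0.3301 0.2561] jaw -46.34 xax [ 0.004  0.002 -1.   ] gap 0.017 F [ 0.4  0.4 -1.7] M [ 0.03 -0.02 -0.02] q [-0.14  0.33 -0.67  1.68  0.22  1.2  -1.67]
units xyz [0.0052 0.4372 0.2415] turn 0.0 dist mm [  95.4 -362.3   -3.9] jaw deg -46.3
```

View pics/w10.png

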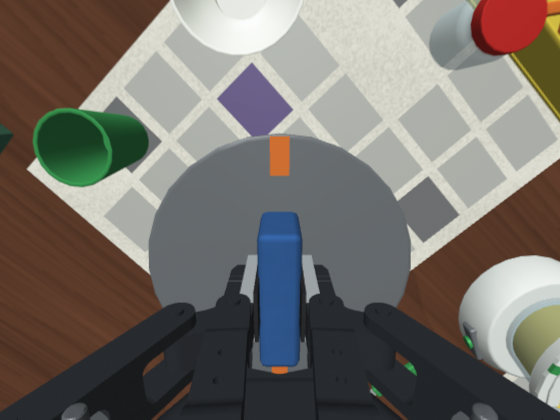

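```bash
python3 -m handwheel '[[0,0.05,0.03,-0.1,-1],[0,0.1,0.06,-0.2,-1],[0,0.15,0.085,-0.3,-1],[0,0.2,0.11,-0.4,-1],[0,0.25,0.138,-0.5,-1],[0,0.3,0.166,-0.6,-1],[0,0.35,0.193,-0.7,-1],[0,0.39,0.215,-0.8,-1],[0,0.42,0.232,-0.9,-1],[0,0.437,0.2415,-1,-1],[0,0.437,0.2415,-1,-1]]'; python3 -c "
from h import *
st();plan(.5774,-.0332,.25)"
```

```text
t: 14.45
tool_pos: [0.5763, -0.0366, 0.2507]
orientation: [1.033, 1.314, -1.039]
contact_force: [0.1, -0.3, -2.7]
finger_gap: 0.0166
t 14.45 p [ 0.5763 -0.0366  0.2507] jaw 13.36 xax [-0.005 -0.001 -1.   ] gap 0.0166 F [ 0.1 -0.3 -2.7] M [-0.07  0.01 -0.03] q [ 0.53  0.33 -0.67  1.7   0.22  1.2   0.03]
units xyz [ 0.0009  0.0025 -0.004 ] turn 0.0 dist mm [ 1.1  3.4 -0.7] jaw deg 13.4
```

```bash
python3 -m handwheel '[[0,0,0,-0.12,-1],[0,0,0,-0.24,-1],[0,0,0,-0.36,-1],[0,0,0,-0.48,-1],[0,0,0,-0.6,-1],[0,0,0,-0.72,-1],[0,0,0,-0.82,-1],[0,0,0,-0.88,-1],[0,0,0,-0.88,-1],[0,0,0,-0.88,-1]]'
python3 - <<'E'
from h import *
st();plan(.5774,-.0332,.19);im=grab("wrist","w11");grab("side","d11");grab("scene","s11")
s=observe();c=np.array(s["tool_pos"])[:2]
P=pts(im);hsv=cv2.cvtColor(im["color"],cv2.COLOR_RGB2HSV);H,S,V=[hsv[...,i].astype(int) for i in range(3)]
R=np.hypot(*(P[...,:2]-c).transpose(2,0,1))
o=(H>=4)&(H<17)&(S>150)&(R<.085)&(P[...,2]>.2);k,l,stt,ce=cv2.connectedComponentsWithStats(o.astype(np.uint8))
for i in range(1,k):
    if stt[i,4]>30: 
        p=np.median(P[l==i],0);print("ptr",stt[i,4],ce[i].round(1),p.round(4),np.degrees(np.arctan2(*(p[:2]-c)[::-1])))
# lid flange: grey disc outline at its top
f=(S<60)&(V<140)&(abs(P[...,2]-(s["tool_pos"][2]-.043+.019))<.004)&(R<.08)
q=P[f][:,:2]
e=[]
d=q-c;a=np.degrees(np.arctan2(d[:,1],d[:,0]))//4;r=np.hypot(*d.T)
for k in np.unique(a):
    rr=np.percentile(r[a==k],98)
    if rr>.06: e.append(c+rr*np.array([np.cos(np.radians(4*k+2)),np.sin(np.radians(4*k+2))]))
e=np.array(e);A=np.c_[2*e,np.ones(len(e))];z=np.linalg.lstsq(A,(e**2).sum(1),rcond=None)[0];print("flange",z[:2],np.sqrt(z[2]+z[:2]@z[:2]),len(e),"tcp",c,"z",np.median(P[f][:,2]))
E
```

```text
t: 15.45
tool_pos: [0.5766, -0.0319, 0.2527]
orientation: [0.323, 1.548, -0.323]
contact_force: [0.8, -0.3, -1.3]
finger_gap: 0.0169
t 15.45 p [ 0.5766 -0.0319  0.2527] jaw 66.41 xax [-0.002  0.    -1.   ] gap 0.0169 F [ 0.8 -0.3 -1.3] M [ 0.02 -0.04  0.02] q [ 0.65  0.36 -0.85  1.69  0.29  1.22  0.89]
units xyz [ 0.0836 -0.0012  0.0018] turn 0.0 dist mm [  0.8  -1.3 -62.7] jaw deg 66.4
ptr 741 [279. 155.] [ 0.526  -0.0101  0.228 ] 156.34492496319615
ptr 104 [279.1 370. ] [ 0.638  -0.0591  0.2279] -23.57429404751017
flange [ 0.5791482 -0.033277 ] 0.06654594177510956 64 tcp [ 0.57713208 -0.03252038] z 0.2271283880126609
```

View pics/w11.png

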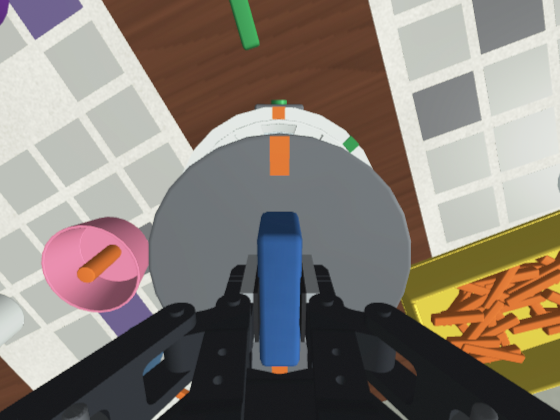

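```bash
python3 -m handwheel '[[0.02,-0.001,0,0,-1],[0.04,-0.001,0,0,-1],[0.055,-0.001,0,0,-1],[0.065,-0.001,0,0,-1],[0.073,-0.001,0,0,-1],[0.078,-0.001,0,0,-1],[0.078,-0.001,0,0,-1],[0.078,-0.001,0,0,-1]]'
python3 - <<'E'
from h import *
im=grab("wrist","w12");a=grab("side","d12");b=grab("scene","s12");st();plan(.5773,-.0333,.1697)
for n,m in(("side",a),("scene",b)):
    P=pts(m);hsv=cv2.cvtColor(m["color"],cv2.COLOR_RGB2HSV);H,S,V=[hsv[...,i].astype(int) for i in range(3)]
    c=np.array([.577,-.033]);R=np.hypot(*(P[...,:2]-c).transpose(2,0,1))
    o=(H>=3)&(H<17)&(S>130)&(R<.085)&(P[...,2]>.12);k,l,stt,ce=cv2.connectedComponentsWithStats(o.astype(np.uint8))
    for i in range(1,k):
        if stt[i,4]>2:
            p=np.median(P[l==i],0);print(n,"or",stt[i,4],ce[i].round(1),p.round(4),np.degrees(np.arctan2(*(p[:2]-c)[::-1])).round(1))
    v,u=[int(x) for x in proj(m,[.577,-.033,.15])][::-1]
    cv2.imwrite(f"pics/z_{n}.png",cv2.resize(m["color"][v-55:v+55,u-70:u+70,::-1],None,fx=5,fy=5,interpolation=cv2.INTER_CUBIC))
E
```

```text
t: 16.4
tool_pos: [0.5774, -0.0336, 0.1955]
orientation: [0.322, 1.546, -0.322]
contact_force: [0.8, -0.3, -1.7]
finger_gap: 0.0166
t 16.55 p [ 0.5774 -0.0336  0.1957] jaw 66.46 xax [ 0.001 -0.    -1.   ] gap 0.0169 F [ 1.2  0.7 -1.2] M [-0.06  0.03  0.03] q [ 0.63  0.42 -0.82  1.76  0.34  1.11  0.85]
units xyz [ 0.0346  0.0003 -0.0004] turn 0.0 dist mm [ -0.1   0.3 -26. ] jaw deg 66.5
side or 16 [229.3 170.9] [ 0.6326 -0.0569  0.172 ] -23.3
side or 20 [264.4 189.2] [ 0.5267 -0.0122  0.1711] 157.5
side or 4 [265.5 194.2] [ 0.5216 -0.0027  0.1655] 151.3
side or 3 [247. 201.] [0.5621 0.0319 0.1657] 102.9
side or 7 [270.6 200.9] [ 0.5082 -0.0026  0.1385] 156.1
scene or 5 [285. 149.] [ 0.5996 -0.0032  0.3367] 52.8
scene or 12 [273.2 210.4] [ 0.6335 -0.0588  0.1704] -24.6
scene or 15 [273.3 214.9] [ 0.6361 -0.0599  0.1557] -24.4
scene or 7 [273.7 222.1] [ 0.6471 -0.0636  0.1373] -23.6
```

View pics/z_scene.png

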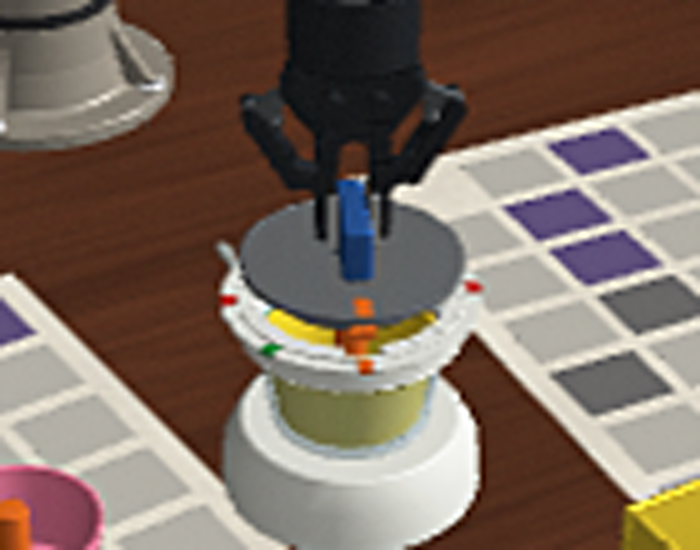

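View pics/z_side.png

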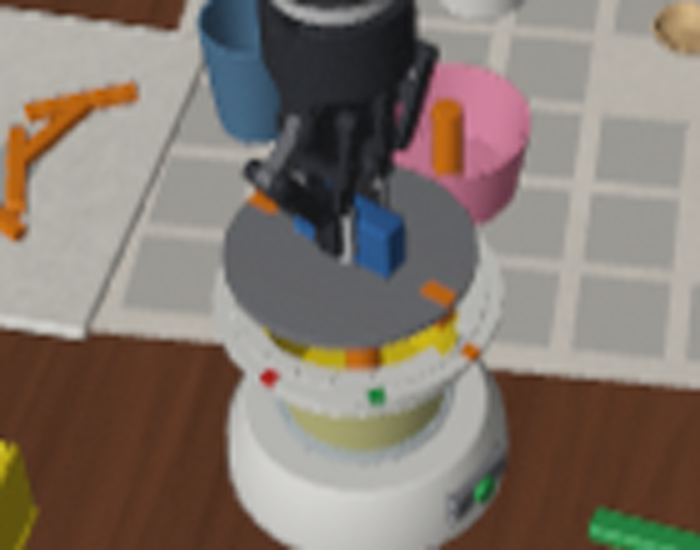

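View pics/w12.png

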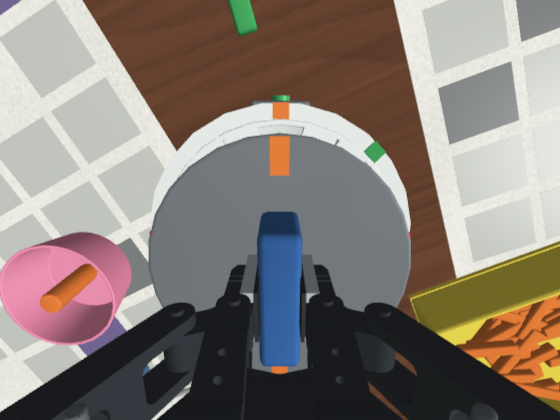

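Wrist: pointer (280,155) in line with the slot mark (281,110). Scene and side agree: lug and pointer sit over the orange marks. Lower.

```bash
python3 -m handwheel '[[0.006,0,0,0.003,-1],[0.012,0,0,0.003,-1],[0.017,0,0,0.003,-1],[0.021,0,0,0.003,-1],[0.025,0,0,0.003,-1],[0.028,0,0,0.003,-1],[0.031,0,0,0.003,-1],[0.031,0,0,0.003,-1]]'
python3 - <<'E'
from h import *
st()
E
```

```text
t: 17.35
tool_pos: [0.5767, -0.0334, 0.1714]
orientation: [0.325, 1.547, -0.324]
contact_force: [-1.8, 0.9, -2.8]
finger_gap: 0.0166
t 17.35 p [ 0.5767 -0.0334  0.1714] jaw 66.3 xax [-0.001  0.    -1.   ] gap 0.0166 F [-1.8  0.9 -2.8] M [ 0.35  0.31 -0.03] q [ 0.61  0.44 -0.81  1.78  0.36  1.07  0.83]
```

```bash
python3 -m handwheel '[[0.001,0,0,0,-1],[0.002,0,0,0,-1],[0.003,0,0,0,-1],[0.0035,0,0,0,-1],[0.0035,0,0,0,-1],[0.0035,0,0,0,-1]]'
python3 - <<'E'
from h import *
im=grab("wrist","w13");a=grab("side","d13");b=grab("scene","s13");st()
for n,m in(("side",a),("scene",b)):
    P=pts(m);hsv=cv2.cvtColor(m["color"],cv2.COLOR_RGB2HSV);H,S,V=[hsv[...,i].astype(int) for i in range(3)]
    R=np.hypot(P[...,0]-.577,P[...,1]+.033)
    f=P[(S<60)&(V<140)&(V>50)&(R<.064)&(R>.035)&(P[...,2]>.135)&(P[...,2]<.16)]
    print(n,"flange z",np.median(f[:,2]).round(4),len(f),np.linalg.lstsq(np.c_[f[:,:2]-[.577,-.033],np.ones(len(f))],f[:,2],rcond=None)[0].round(4))
    v,u=[int(x) for x in proj(m,[.577,-.033,.15])][::-1]
    cv2.imwrite(f"pics/y_{n}.png",cv2.resize(m["color"][v-45:v+45,u-60:u+60,::-1],None,fx=5,fy=5,interpolation=cv2.INTER_CUBIC))
E
```

```text
t: 17.95
tool_pos: [0.5768, -0.0334, 0.1712]
orientation: [0.324, 1.547, -0.326]
contact_force: [-7.4, 1.3, 11.0]
finger_gap: 0.0166
t 18.1 p [ 0.5767 -0.0334  0.1712] jaw 66.27 xax [-0.001 -0.001 -1.   ] gap 0.0168 F [-8.   0.5 11.3] M [0.32 1.44 0.05] q [ 0.61  0.44 -0.81  1.78  0.36  1.07  0.83]
side flange z 0.1455 704 [0.004  0.0021 0.1455]
scene flange z 0.145 452 [ 0.0007 -0.0034  0.145 ]
```

View pics/y_scene.png

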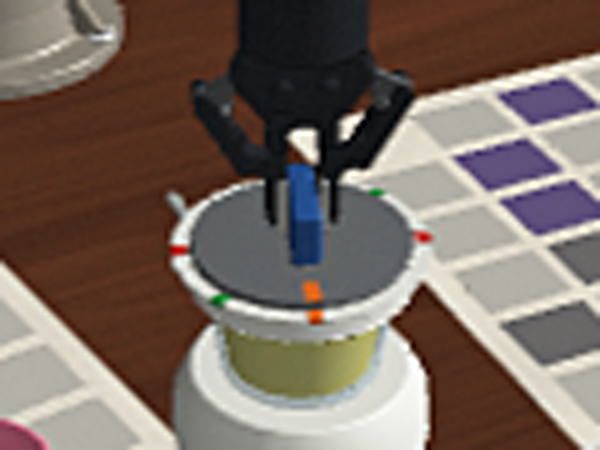

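View pics/w13.png

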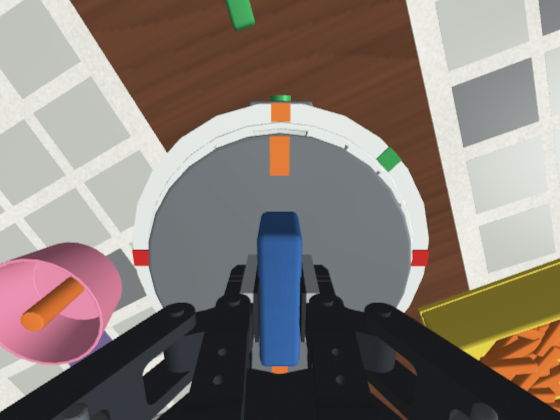

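Flange top is at 145 mm, so it's home, with 11 N up. The wrist view shows the pointer (280,155) at the orange mark and the red marks at (140,258) and (420,258). Ease the sideways force and turn.

```bash
python3 -m handwheel '[[-0.0005,-0.0005,-0.0012,0,-1],[-0.0005,-0.0005,-0.0012,0.02,-1],[-0.0005,-0.0005,-0.0012,0.06,-1],[-0.0005,-0.0005,-0.0012,0.1,-1],[-0.0005,-0.0005,-0.0012,0.15,-1],[-0.0005,-0.0005,-0.0012,0.2,-1],[-0.0005,-0.0005,-0.0012,0.25,-1],[-0.0005,-0.0005,-0.0012,0.3,-1],[-0.0005,-0.0005,-0.0012,0.35,-1],[-0.0005,-0.0005,-0.0012,0.35,-1]]' 100
python3 - <<'E'
from h import *
im=grab("wrist","w14");st()
E
```

```text
t: 19.1
tool_pos: [0.5772, -0.0327, 0.1713]
orientation: [0.611, 1.481, -0.609]
contact_force: [-1.6, 2.2, 6.4]
finger_gap: 0.016
t 19.15 p [ 0.5772 -0.0327  0.1713] jaw 45.3 xax [ 0.003  0.    -1.   ] gap 0.016 F [-1.7  2.   5.7] M [0.46 0.62 0.02] q [ 0.56  0.42 -0.73  1.79  0.32  1.05  0.5 ]
```

View pics/w14.png

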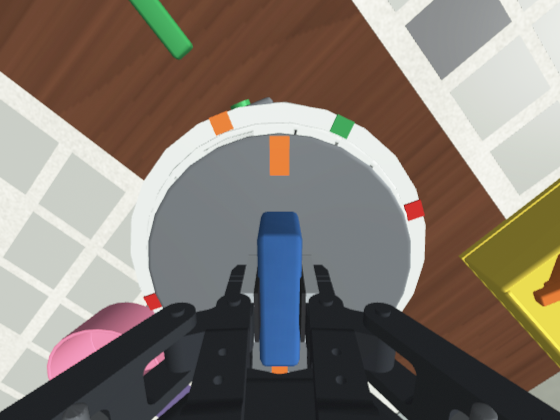

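The lid turns with the tool: pointer (280,155) now lies about midway between orange (221,123) and green (342,126). Now the remaining 24°.

```bash
python3 -m handwheel '[[0,0,0,0.05,-1],[0,0,0,0.1,-1],[0,0,0,0.15,-1],[0,0,0,0.2,-1],[0,0,0,0.25,-1],[0,0,0,0.3,-1],[0,0,0,0.34,-1],[0,0,0,0.37,-1],[0,0,0,0.395,-1],[0,0,0,0.4,-1],[0,0,0,0.4,-1],[0,0,0,0.4,-1]]'
python3 - <<'E'
from h import *
im=grab("wrist","w15");a=grab("side","d15");b=grab("scene","s15");st()
P=pts(im);hsv=cv2.cvtColor(im["color"],cv2.COLOR_RGB2HSV);H,S,V=[hsv[...,i].astype(int) for i in range(3)]
c=np.array([.5774,-.0333]);R=np.hypot(*(P[...,:2]-c).transpose(2,0,1));Z=(P[...,2]>.125)&(P[...,2]<.16)&(R>.035)&(R<.085)
for nm,m in(("orange",(H>=4)&(H<17)&(S>150)),("green",(H>50)&(H<90)&(S>100)),("red",((H<4)|(H>172))&(S>120))):
    k,l,stt,ce=cv2.connectedComponentsWithStats((m&Z).astype(np.uint8))
    for i in range(1,k):
        if stt[i,4]>60: p=np.median(P[l==i],0);print(nm,ce[i].round(0),p.round(4),np.degrees(np.arctan2(*(p[:2]-c)[::-1])).round(1))
for n,m in(("side",a),("scene",b)):
    P=pts(m);hsv=cv2.cvtColor(m["color"],cv2.COLOR_RGB2HSV);H,S,V=[hsv[...,i].astype(int) for i in range(3)]
    R=np.hypot(P[...,0]-.577,P[...,1]+.033)
    f=P[(S<60)&(V<140)&(V>50)&(R<.064)&(R>.035)&(P[...,2]>.135)&(P[...,2]<.16)]
    print(n,"flange z",np.median(f[:,2]).round(4),len(f),np.linalg.lstsq(np.c_[f[:,:2]-[.577,-.033],np.ones(len(f))],f[:,2],rcond=None)[0].round(4))
    v,u=[int(x) for x in proj(m,[.577,-.033,.15])][::-1]
    cv2.imwrite(f"pics/x_{n}.png",cv2.resize(m["color"][v-45:v+45,u-60:u+60,::-1],None,fx=5,fy=5,interpolation=cv2.INTER_CUBIC))
E
```

```text
t: 20.35
tool_pos: [0.577, -0.0332, 0.1713]
orientation: [0.931, 1.361, -0.929]
contact_force: [-2.2, 1.7, 6.7]
finger_gap: 0.0168
t 20.5 p [ 0.577  -0.0332  0.1712] jaw 21.37 xax [ 0.002 -0.001 -1.   ] gap 0.0164 F [-2.9  0.7  6.2] M [0.36 0.72 0.34] q [ 0.49  0.4  -0.64  1.79  0.28  1.04  0.12]
orange [279. 155.] [0.5574 0.0187 0.1464] 111.0
orange [170. 159.] [ 0.5093 -0.0033  0.1394] 156.2
orange [280. 370.] [ 0.6025 -0.0954  0.1465] -68.0
green [278. 112.] [0.5502 0.0357 0.1393] 111.5
red [386. 159.] [0.607  0.0346 0.1394] 66.4
side flange z 0.1455 714 [-0.0014  0.0023  0.1454]
scene flange z 0.1451 430 [ 1.800e-03 -1.000e-04  1.451e-01]
```

View pics/w15.png

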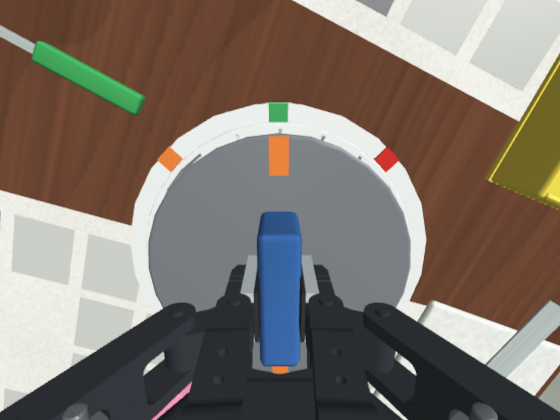

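View pics/x_scene.png

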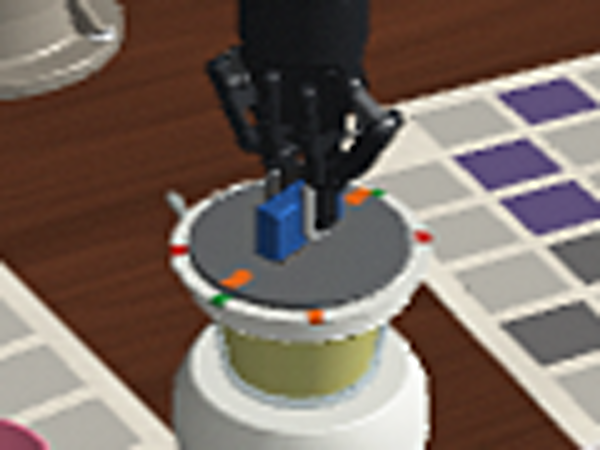

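View pics/d15.png

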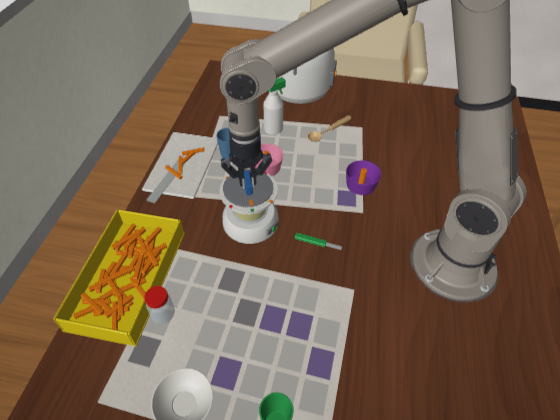

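The pointer (279,155) stands at the green mark (278,112), within 0.5°. The flange is level at 145 mm, and no bystander shows any shift in the side view. Handing in while still gripping.

```bash
python3 -c "
from h import *
st();print(sign_off());st()"
```

```text
t 20.5 p [ 0.577  -0.0332  0.1712] jaw 21.37 xax [ 0.002 -0.001 -1.   ] gap 0.0164 F [-2.9  0.7  6.2] M [0.36 0.72 0.34] q [ 0.49  0.4  -0.64  1.79  0.28  1.04  0.12]
the job is handed in; nothing more can be done
None
the job is handed in; nothing more can be done
```

The inner bowl is nested in the work bowl and let go. The lid is seated through the slots and turned to the green half-way marks, and the gripper is still holding it there. I handed the job in at 20.5 s; sign-off gives no verdict.

Last checks:
- **Inner bowl:** the wrist view after release put its rim at 110.8 mm, against 111 mm expected, and about 1 mm off the chopper's axis. The lid now covers it, so I did not measure it again.
- **Lid:** it is level, with the flange top at 145 to 145.5 mm against 145.5 mm expected. The visible pointer is 0.5° from the green mark, about 45° from the slots.
- **Grip:** grip force was set to 100 N, and the tool presses the lid down with about 6 N. The opening reads 16 to 17 mm on the 18 mm bar, and it also read about 1.5 mm low on the bowl's 20 mm post.
- **Bystanders:** none showed any shift in the last side view, which I checked by eye only. The arm hides part of the cup there.

Not everything agreed or could be checked:
- **Chopper's axis:** the fixed cameras and the wrist camera placed it about 1.5 mm apart. My first correction therefore pressed the inner bowl against the wall with about 3 N, and I moved it back before setting it down.
- **Lid seating:** it met about 8 N sideways, which I eased before turning.
- **Catch:** its angle and the lid-to-catch force cannot be read directly. I inferred them from the lid's angle and a turning moment of about 0.34 N m at the wrist.

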